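# Scrape the work plate clear

## Task

Pull the orange-handled scraper out of the tool holder and use its blade to push all three black plastic strips off the aluminium work plate into the yellow catch tray at its open end; do not touch the strips with the gripper or arm. Then set the scraper down, blade down, in the grey trough for used tools, lowering it right in before letting go rather than dropping it. Leave the other two tools standing in the holder, and do not shift the spray bottle or the red multimeter.

Things in the scene. Friction and masses are not known exactly. Their poses are not given: they have to be found in the camera images.
- scraper: Loose scraper, orange handle, white blade, 150 mm long, about 90 g, standing blade down in any one of the holder's pockets. Origin: middle of the blade's lower edge; z up the tool to the handle. Blade 75 mm wide (y), 10 mm thick (x), z 0 to 70 mm. Handle 36 mm wide (y), 18 mm thick (x), z 70 to 150 mm. A half turn about z looks the same.
- brush: Loose tool with a white handle and wooden blade 72 mm wide, 70 mm high, 10 mm thick; 150 mm long, handle 36 x 18 mm. Stands in another pocket of the holder. Axes as the scraper's. Leave it there.
- wedge: Loose tool with a green handle and steel blade 70 mm wide, 75 mm high, 10 mm thick; 150 mm long, handle 36 x 18 mm. Stands in another pocket of the holder. Axes as the scraper's. Leave it there.
- holder: Fixed black tool holder, base 150 (x) x 100 (y) mm, 70 mm high. Origin: centre of its underside, on the bench; z up. Three pockets at x = -55, 0, +55 mm, each open at the top, 14 mm (x) by 84 mm (y), inner floor at z = 6 mm. A tool in a pocket has its blade's width along the holder's y.
- station: Fixed work plate with catch tray. Origin on the bench under the plate's centre, z up; mm. Aluminium plate: top z = 35, x -95 to 100, y -80 to 80. Blue side rails (inner faces y = +-80) and rear rail (inner face x = 100), tops z = 50. Open at x = -95, dropping into the yellow tray: floor z = 4, x -214 to -95, y -80 to 80; end wall 30 high, side walls are the rails.
- strip1: Loose black plastic strip (piece of broken bezel), 60 x 18 x 14 mm (x, y, z), 20 g. Origin: its centre. Starts lying on the plate.
- strip2: As strip1.
- strip3: As strip1.
- trough: Fixed grey open trough for used tools, outside 62 (x) x 122 (y) x 75 (z) mm, walls and floor 6 mm (inside 50 x 110 mm). Origin: centre of its underside, on the bench; z up. The scraper goes in with its blade's width along the trough's y; it may lean on the rim.
- lamp: Fixed slim white stand lamp behind the plate's rear rail, an obstacle: upright post up to 24 mm thick, 300 mm high, on a disc of 60 mm diameter. Origin: centre of its underside.
- bottle: Bystander: loose green spray bottle with orange head, 66 mm diameter, 185 mm high. Origin: centre of its underside.
- meter: Bystander: loose red multimeter standing upright, 42 (x) x 82 (y) x 150 (z) mm. Origin: centre of its underside.
Mind the look-alikes: they are no part of the job. What is shaped like the scraper but purple is not meant. What is shaped like the trough but purple is not meant.

How it is judged:
By the outcome, as a careful person would: the job done as asked, in the order asked, and still so for the second after the job is handed in, with the robot touching nothing.
It also fails if it takes over 54 s, if anything falls off the work surface, if the arm or the gripper's body presses on something with over 40 N, if the wrist force passes 120 N, or if a joint passes its speed limit or range.

## Robot

A 7-joint arm with a two-finger parallel gripper is mounted at the origin on the work surface. World frame = base frame: x ahead of the robot, y to its left, z up, the work surface at z = 0. Lengths are in m, angles in rad, forces in N, time in s.
With the tool pointing down it reaches from about 0.4 to 0.875 m from the base axis. Payload 19.3 kg.
Tool frame: the origin (TCP) lies at the very end of the fingers, on their centre line; the grasp point (between the pads) lies 19 mm behind it; z points along the fingers, y is the line along which they close (so a half turn about z gives the same grasp; the last joint's range is limited). The gripper opens to 85 mm and grips with 20 to 120 N. Pads are 22 mm wide; open, the fingers measure 114 mm over their backs; the gripper's body (76 mm by 85 mm) begins 54 mm behind the grasp point. The pads swing forward as they close: fully open they stand 13 mm farther back than shut.
Start: joints at [-1.348, 0.521, -0.036, 1.599, 0.021, 1.021, -0.113], TCP at [0.18, 0.598, 0.231] pointing down, gripper open.
Joint ranges: [-2.91, 2.91], [-0.3, 2.13], [-1.5, 1.42], [0.17, 2.43], [-1.26, 4.41], [0.16, 1.93], [-2.52, 2.52]. Speed limits (rad/s): [1.89, 1.89, 2.39, 2.39, 3.01, 3.01, 3.01].

## Interface

Orientations are given as [roll, pitch, yaw] about the fixed x, y, z axes, in that order (R = Rz(yaw) Ry(pitch) Rx(roll)).
In Python, from workcell import observe, grab_frame, job_done gives the robot as it stands.
- The arm moves only by the tool move_arm, never from a script. Its argument "plan" is a list that holds one entry, the list of rows, each a list of 7 numbers: the shift along the tool's x, y, z each as a share of 0.02 m, from -1 to 1, then the turn, a rotation vector about the tool's x, y, z each as a share of 6 degrees, from -1 to 1, then the opening, from -1 (shut) to 1 (fully open). A call has exactly 10 rows; each row shifts and turns the commanded pose from where the row before left it, along the tool's axes as they then stand; what a row does not reach is not made up. A row lasts 1/10 s, in which the tool goes at most 50 mm and 8.59 degrees, less where a joint would pass 70% of its speed; a pose out of reach is approached as far as the arm can. A call with a number of a shift or a turn outside -1 to 1 is refused whole. A call with a gripper value outside its range is refused whole. The fingers move at their own pace and stop on an object; "grip_force" is the grip in N (left out, the last holds). Time passes only in rows, so rows that do not move let the fingers close, or fill a call up. It gives the time, the measured TCP pose, the force, the opening and the grip force at its end, in the units of the state.
- observe(): the state, without advancing time (a new reading comes with each control period).
- grab_frame(name): name is "side" or "top" or "wrist"; returns a dict with "color" (384x512x3 uint8, red, green, blue), "intrinsics" (3x3 intrinsics, pixels), "k1" (the pictures are not rectified: a ray, as slopes to the right and down, at radius r is drawn at 1 + k1 r^2 times it, then the intrinsics apply), "position" and "orientation" of the camera in the world; the wrist camera has in their place "tool_from_camera" (4x4, takes a point from camera to tool coordinates, whose origin is the TCP and whose axes are the flange's). Camera axes: x right, y down, z forward; pixel columns grow to the right and rows downward; lengths in m; the calibration is good to about 2 mm. A picture is of the moment at which its call begins: read the wrist's pose just before it. There is no depth.
- job_done(): hands the job in; it is judged then, once.
The state is a dict: "clock": time; "qpos": joint angles; "qd": joint speeds; "joint_efforts": joint torques, N m; "position": TCP position; "tool_rot": TCP orientation; "force": force on the tool from outside, world axes, zero at the start; "moment": the same for the moment, N m; "grip_width": finger opening in m; "finger_force": force on a finger pad.
Only numpy, scipy, OpenCV 4.12 (cv2) and the standard library are available. Lean on these libraries where they do the work, as an engineer would, in place of code of your own. Each camera call takes 0.05 s, during which the arm holds its last target. There are 200 camera calls.

## Working session

There is one attempt and no reset: what is moved stays moved. The work goes in short steps, Python scripts to look and compute and a tool call to move; the robot and the scene stay as the last step left them, time stands still between calls to the robot, and variables do not carry over. Pictures are saved under pics/ and viewed, at most 10 in all, crops included, and the job is handed in when it is done.

Besides the shell and the picture viewer there is one more tool, called after "Call:" in YAML: its name, and indented under it one key for each argument. move_arm: Moves the arm, as the interface text tells. Shift numbers are shares of 0.02 m and turn numbers shares of 6 degrees, none past 1 either way. Its arguments: {"type":"object","properties":{"plan":{"type":"array"},"grip_force":{"type":"number"}},"required":["plan"]}

```bash
mkdir -p pics; cat > h.py <<'E'
import numpy as np, cv2, pickle
from scipy.spatial.transform import Rotation as R
from workcell import observe, grab_frame
def rot(o):
    o=np.array(o,float)
    return o if o.shape==(3,3) else (R.from_euler('xyz',o).as_matrix() if o.size==3 else R.from_quat(o).as_matrix())
def grab(n,save):
    s=observe(); f=grab_frame(n)
    if n=='wrist':
        T=np.eye(4);T[:3,:3]=rot(s['tool_rot']);T[:3,3]=s['position'];C=T@np.array(f['tool_from_camera'])
        f['P'],f['R']=C[:3,3],C[:3,:3]
    else: f['P'],f['R']=np.array(f['position']),rot(f['orientation'])
    cv2.imwrite(f'pics/{save}.png',f['color'][:,:,::-1]); pickle.dump(f,open(f'{save}.pkl','wb')); return f
def load(n): return pickle.load(open(f'{n}.pkl','rb'))
def ray(f,u,v):
    K=np.array(f['intrinsics']);k=f['k1']
    d=np.array([(u-K[0,2])/K[0,0],(v-K[1,2])/K[1,1]]);p=d.copy()
    for _ in range(30): p=d/(1+k*(p@p))
    return f['R']@np.array([p[0],p[1],1.])
def onz(f,u,v,z):
    d=ray(f,u,v); return f['P']+d*(z-f['P'][2])/d[2]
def tri(f,a,g,b):
    d,e=ray(f,*a),ray(g,*b);d/=np.linalg.norm(d);e/=np.linalg.norm(e)
    s=np.linalg.lstsq(np.c_[d,-e],g['P']-f['P'],rcond=None)[0]
    p,q=f['P']+s[0]*d,g['P']+s[1]*e; return (p+q)/2,np.linalg.norm(p-q)
def proj(f,X):
    c=f['R'].T@(np.array(X)-f['P']);p=c[:2]/c[2];p=p*(1+f['k1']*(p@p));K=np.array(f['intrinsics'])
    return np.array([K[0,0]*p[0]+K[0,2],K[1,1]*p[1]+K[1,2]])
E
python3 - <<'E'
from h import *
import numpy as np
s=observe();print(s)
a=[grab(n,n+'0') for n in('side','top','wrist')]
for f in a: print(f['P'],f['R'].round(3).tolist(),np.array(f['intrinsics']).tolist(),f['k1'])
cv2.imwrite('pics/st.png',cv2.resize(np.hstack([f['color'] for f in a[:2]])[:,:,::-1],(800,300),interpolation=cv2.INTER_AREA))
E
```

```text
{'clock': 0.0, 'qpos': array([-1.34819353,  0.52199574, -0.03632616,  1.59999641,  0.02121928,
        1.02111983, -0.11281006]), 'qd': array([ 2.32947643e-03,  3.14871419e-05, -9.90606156e-04, -8.79803058e-04,
        1.01792619e-03,  4.10003848e-04,  9.20517308e-04]), 'joint_efforts': array([ 1.02118647e-03, -9.27103543e+01,  1.98020831e+00, -3.69915175e+01,
        1.78673468e-02,  8.22259724e-03,  5.44870329e-05]), 'position': array([0.18034194, 0.59806237, 0.2307413 ]), 'tool_rot': array([-3.14046318e+00,  9.87357891e-05,  2.84877868e+00]), 'force': array([0.32047676, 0.24559961, 0.22892627]), 'moment': array([-0.01774138,  0.01914707, -0.0041176 ]), 'finger_force': 0.0, 'grip_width': 0.08556864484828257}
[ 0.41613404 -0.58246544  0.71934677] [[0.977, -0.146, 0.153], [-0.21, -0.724, 0.657], [0.015, -0.674, -0.738]] [[361.89221463119264, 0.0, 255.64421786107266], [0.0, 361.89221463119264, 192.34563827797288], [0.0, 0.0, 1.0]] 0.019812909415400964
[0.46787243 0.0303842  1.3023259 ] [[-0.002, -0.998, 0.062], [-1.0, 0.001, -0.011], [0.011, -0.063, -0.998]] [[421.20450750404416, 0.0, 253.74250419928467], [0.0, 421.20450750404416, 194.79033586665832], [0.0, 0.0, 1.0]] 0.04509981325394031
[0.10808584 0.6186851  0.37299402] [[0.289, 0.914, 0.286], [0.957, -0.276, -0.087], [-0.0, 0.299, -0.954]] [[312.89723260464126, 0.0, 251.89555320961745], [0.0, 312.89723260464126, 192.48205953600703], [0.0, 0.0, 1.0]] -0.08687782316124577
```

View pics/top0.png

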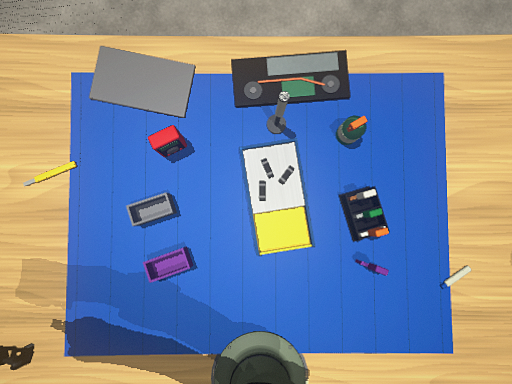

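View pics/side0.png

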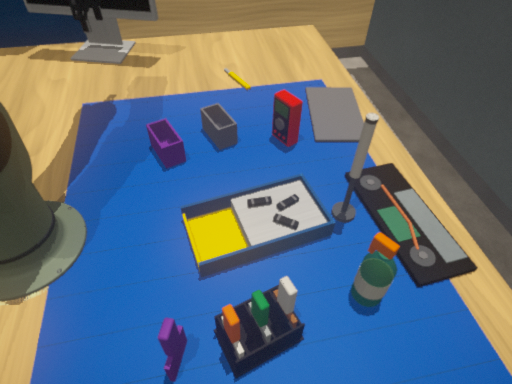

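The top view shows the holder at (362,213) with orange (377,232), green (375,212) and white (368,194) handles. The station is at (277,197) with its open end toward the robot, and its strips are at (267,168), (286,175) and (262,190). The grey trough is at (151,209).

Things that could be taken for the scraper: the purple tool lying at top (372,267) and side (172,345), the bottle's orange head at (355,124), and the white and green tools. For the trough: the purple box at (168,264). I choose the orange handle in the pocket nearest the robot, and the grey trough.

```bash
python3 - <<'E'
from h import *
t,s=load('top0'),load('side0')
def blobs(f,lo,hi,roi,amin=8):
    h=cv2.cvtColor(f['color'],cv2.COLOR_RGB2HSV);m=cv2.inRange(h,np.array(lo),np.array(hi))
    k=np.zeros_like(m);x0,y0,x1,y1=roi;k[y0:y1,x0:x1]=255
    c,_=cv2.findContours(m&k,cv2.RETR_EXTERNAL,cv2.CHAIN_APPROX_NONE)
    return [q for q in c if cv2.contourArea(q)>=amin]
def show(n,cs,f,z):
    for c in cs:
        b=cv2.boxPoints(cv2.minAreaRect(c)); p=np.array([onz(f,*q,z)[:2] for q in b])
        e=p[1]-p[0],p[2]-p[1];L=[np.linalg.norm(v) for v in e];v=e[int(np.argmax(L))]
        print(n,'px',b.mean(0).round(1),'xy',p.mean(0).round(4),'LxW',np.round(sorted(L),3),'long-axis deg',round(np.degrees(np.arctan2(v[1],v[0]))%180,1))
show('strip',blobs(t,(0,0,0),(180,255,90),(248,152,300,204)),t,.049)
show('tray',blobs(t,(22,150,100),(35,255,255),(240,190,320,270)),t,.004)
show('plate',blobs(t,(0,0,150),(180,60,255),(236,135,310,218),200),t,.035)
show('trough',blobs(t,(0,0,40),(180,70,200),(115,180,190,235),100),t,.075)
show('orange',blobs(t,(3,120,100),(18,255,255),(340,180,400,250)),t,.15)
show('green',blobs(t,(45,100,50),(85,255,255),(340,180,400,250)),t,.15)
show('white',blobs(t,(0,0,170),(180,60,255),(340,180,400,250)),t,.15)
show('holder',blobs(t,(0,0,0),(180,255,75),(330,180,395,250),100),t,.07)
show('lamp-head',blobs(t,(0,0,120),(180,60,255),(270,85,300,130)),t,.3)
a=cv2.resize(t['color'][175:255,330:410],(480,480),interpolation=3); b=cv2.resize(s['color'][275:375,210:310],(480,480),interpolation=3)
cv2.imwrite('pics/crop1.png',np.hstack([b[:,:300] if 0 else a[:,:400],b[:,:400]])[:,:,::-1])
c=cv2.resize(t['color'][80:265,230:330],None,fx=3,fy=3,interpolation=3);d=cv2.resize(t['color'][175:240,110:200],None,fx=5,fy=5,interpolation=3)
o=np.zeros((555,760,3),np.uint8);o[:,:300]=c;o[:325,305:755]=d;cv2.imwrite('pics/crop2.png',o[:,:,::-1])
E
```

```text
strip px [262. 190.] xy [ 0.5606 -0.0086] LxW [0.012 0.024] long-axis deg 179.8
strip px [281.  181.5] xy [ 0.586  -0.0654] LxW [0.006 0.015] long-axis deg 44.7
strip px [270.5 175.6] xy [ 0.6037 -0.0342] LxW [0.007 0.015] long-axis deg 104.0
strip px [286.3 174.3] xy [ 0.6076 -0.0813] LxW [0.017 0.027] long-axis deg 143.0
strip px [267.1 167.7] xy [ 0.6276 -0.024 ] LxW [0.016 0.028] long-axis deg 22.9
tray px [282.2 229.9] xy [ 0.4411 -0.0717] LxW [0.124 0.161] long-axis deg 99.1
plate px [273.4 177.5] xy [ 0.5999 -0.0436] LxW [0.16  0.195] long-axis deg 8.6
trough px [149.3 209. ] xy [0.5039 0.3188] LxW [0.065 0.123] long-axis deg 108.0
orange px [378.2 231.5] xy [ 0.4393 -0.3214] LxW [0.023 0.053] long-axis deg 105.9
orange px [352.6 197.3] xy [ 0.5328 -0.2537] LxW [0.008 0.017] long-axis deg 108.3
green px [372.5 213. ] xy [ 0.4897 -0.3072] LxW [0.021 0.052] long-axis deg 101.3
white px [364.1 233.9] xy [ 0.433  -0.2831] LxW [0.01  0.018] long-axis deg 103.9
white px [359.2 215.2] xy [ 0.4836 -0.271 ] LxW [0.007 0.015] long-axis deg 108.3
white px [369.4 192.7] xy [ 0.5454 -0.2998] LxW [0.016 0.034] long-axis deg 108.4
holder px [363.4 212.8] xy [ 0.4921 -0.304 ] LxW [0.109 0.141] long-axis deg 15.9
lamp-head px [284.1  95.4] xy [ 0.7711 -0.0548] LxW [0.022 0.023] long-axis deg 55.9
```

View pics/crop1.png

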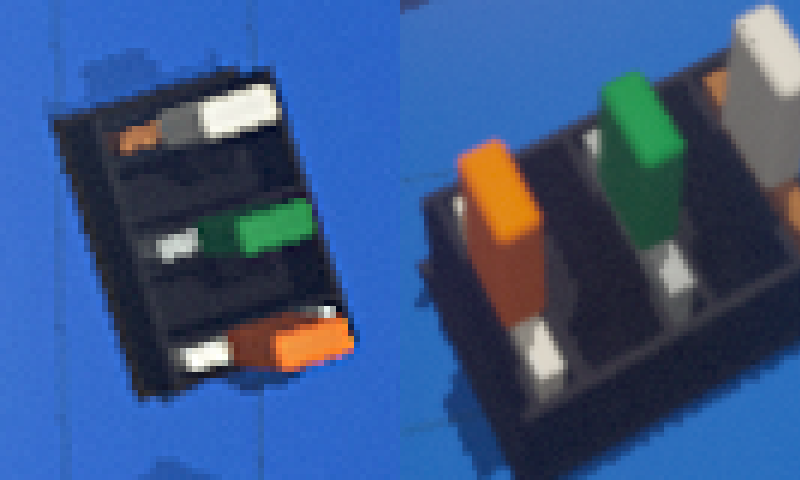

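View pics/crop2.png

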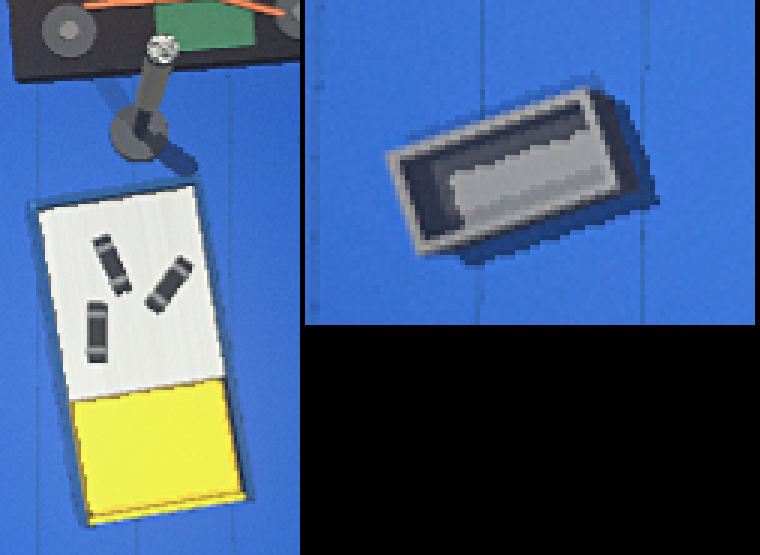

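Crop 1 confirms the choice: an orange handle with a white blade in the holder's nearest pocket, with its top face at top (382.6,231.7) and side (230.9,314.6). Crop 2 shows strips at top (262,191), (267,168), (286,175), and the lamp base at (276,124).

```bash
cat >> h.py <<'E'
def fr(yaw): c,s=np.cos(yaw),np.sin(yaw); return np.array([[c,s,0],[s,-c,0],[0,0,-1.]])
def need(tgt,yaw_deg=None,cur=None):
    s=observe();p=np.array(cur if cur is not None else s['position']);Rm=rot(s['tool_rot'])
    ya=np.arctan2(Rm[1,0],Rm[0,0])
    Rt=Rm if yaw_deg is None else fr(np.radians(yaw_deg))
    dr=R.from_matrix(Rm.T@Rt).as_rotvec(degrees=True)
    print('t',round(s['clock'],2),'pos',p.round(4),'yaw',round(np.degrees(ya),2),'tot rows(units) in target-yaw frame',(Rt.T@(np.array(tgt)-p)/.02).round(2),'turn',(dr/6).round(2))
E
python3 - <<'E'
from h import *
t,s=load('top0'),load('side0')
for n,a,b in[('o',(382.6,231.7),(230.9,314.6)),('g',(376.2,212.7),(260,299.4)),('w',(370.2,193.3),(286.7,285.8))]: print(n,tri(t,a,s,b))
print('lamp',onz(t,276,124,0)); print('bottle',onz(t,352,130,.1))
# trough rim corners top crop2: scale5 origin (110,175), offset 305
for u,v in[(386,152),(590,88),(620,185),(418,252)]: print('rim',onz(t,(u-305)/5+110,v/5+175,.075))
# sim: 10 rows with rotation +.95 tool z
need([.44,-.32,.26],106); need([.46,.3,.29],106)
E
```

```text
o (array([ 0.43834948, -0.33228263,  0.15366065]), np.float64(0.0011795021802760207))
g (array([ 0.48999659, -0.31621378,  0.1532178 ]), np.float64(0.000993956284742845))
w (array([ 0.54179688, -0.30095687,  0.15216553]), np.float64(0.0035798786161532654))
lamp [ 0.77123299 -0.0545279   0.        ]
bottle [ 0.73010561 -0.26722748  0.1       ]
rim [0.51444842 0.38552324 0.075     ]
rim [0.55143526 0.26869703 0.075     ]
rim [0.4950051 0.2507659 0.075    ]
rim [0.45667163 0.36621679 0.075     ]
t 0.15 pos [0.1804 0.5981 0.2309] yaw 163.22 tot rows(units) in target-yaw frame [-47.71  -0.18  -1.46] turn [-0.01  0.01  9.54]
t 0.15 pos [0.1804 0.5981 0.2309] yaw 163.22 tot rows(units) in target-yaw frame [-18.18   9.33  -2.96] turn [-0.01  0.01  9.54]
```

Call:
move_arm:
  plan:
    - [[-1, 0, -0.2, 0, 0, 0.95, 0], [-1, 0, -0.2, 0, 0, 0.95, 0], [-1, 0, -0.2, 0, 0, 0.95, 0], [-1, 0, -0.2, 0, 0, 0.95, 0], [-1, 0, -0.2, 0, 0, 0.95, 0], [-1, 0, -0.2, 0, 0, 0.95, 0], [-1, 0, -0.2, 0, 0, 0.95, 0], [-1, 0, -0.2, 0, 0, 0.95, 0], [-1, 0, -0.2, 0, 0, 0.95, 0], [-1, 0, -0.2, 0, 0, 0.95, 0]]

```text
clock: 1.15
position: [0.3225, 0.4681, 0.2712]
tool_rot: [-3.141, 0.0, 1.85]
force: [0.3, 0.1, 0.2]
grip_width: 0.0426
finger_force: 0.0
```

Call:
move_arm:
  plan:
    - [[-1, 0.5, 0, 0, 0, 0, 0], [-1, 0.5, 0, 0, 0, 0, 0], [-1, 0.5, 0, 0, 0, 0, 0], [-1, 0.5, 0, 0, 0, 0, 0], [-1, 0.5, 0, 0, 0, 0, 0], [-1, 0.5, 0, 0, 0, 0, 0], [-1, 0.5, 0, 0, 0, 0, 0], [-1, 0.5, 0, 0, 0, 0, 0], [-1, 0.5, 0, 0, 0, 0, 0], [-1, 0.5, 0, 0, 0, 0, 0]]

```text
clock: 2.15
position: [0.4744, 0.304, 0.2712]
tool_rot: [-3.141, 0.0, 1.854]
force: [-0.4, 0.4, -0.0]
grip_width: 0.0425
finger_force: 0.0
```

Call:
move_arm:
  plan:
    - [[-1, -0.25, 0, 0, 0, 0, 0], [-1, -0.25, 0, 0, 0, 0, 0], [-1, -0.25, 0, 0, 0, 0, 0], [-1, -0.25, 0, 0, 0, 0, 0], [-1, -0.25, 0, 0, 0, 0, 0], [-1, -0.25, 0, 0, 0, 0, 0], [-1, -0.25, 0, 0, 0, 0, 0], [-1, -0.25, 0, 0, 0, 0, 0], [-1, -0.25, 0, 0, 0, 0, 0], [-1, -0.25, 0, 0, 0, 0, 0]]

```text
clock: 3.15
position: [0.4812, 0.0978, 0.2712]
tool_rot: [-3.141, -0.0, 1.854]
force: [0.4, 0.5, -0.2]
grip_width: 0.0424
finger_force: 0.0
```

Call:
move_arm:
  plan:
    - [[-1, -0.4, 0, 0, 0, 0, 0], [-1, -0.4, 0, 0, 0, 0, 0], [-1, -0.4, 0, 0, 0, 0, 0], [-1, -0.4, 0, 0, 0, 0, 0], [-1, -0.4, 0, 0, 0, 0, 0], [-1, -0.4, 0, 0, 0, 0, 0], [-1, -0.4, 0, 0, 0, 0, 0], [-1, -0.4, 0, 0, 0, 0, 0], [-1, -0.4, 0, 0, 0, 0, 0], [-1, -0.4, 0, 0, 0, 0, 0]]

```text
clock: 4.15
position: [0.4601, -0.1163, 0.2712]
tool_rot: [-3.142, -0.0, 1.854]
force: [0.1, 0.3, 1.0]
grip_width: 0.0425
finger_force: 0.0
```

Call:
move_arm:
  plan:
    - [[-1, -0.4, 0, 0, 0, 0, 0], [-1, -0.4, 0, 0, 0, 0, 0], [-1, -0.4, 0, 0, 0, 0, 0], [-1, -0.4, 0, 0, 0, 0, 0], [-1, -0.4, 0, 0, 0, 0, 0], [-1, -0.4, 0, 0, 0, 0, 0], [-1, -0.4, 0, 0, 0, 0, 0], [0, 0, 0, 0, 0, 0, 0], [0, 0, 0, 0, 0, 0, 0], [0, 0, 0, 0, 0, 0, 0]]

```text
clock: 5.15
position: [0.4462, -0.2648, 0.2712]
tool_rot: [-3.142, -0.001, 1.855]
force: [-0.1, -0.3, 0.8]
grip_width: 0.0428
finger_force: 0.0
```

```bash
python3 - <<'E'
from h import *
f=grab('wrist','w1')
print(f['P'],[proj(f,p).round(1).tolist() for p in([.4383,-.3323,.1537],[.49,-.316,.153],[.5418,-.301,.152])])
need([.4383,-.3323,.271],106.8)
E
```

```text
[ 0.42572143 -0.19307681  0.41343739] [[222.9, 250.2], [281.3, 248.7], [338.7, 248.0]]
t 5.2 pos [ 0.4463 -0.2648  0.2713] yaw 106.28 tot rows(units) in target-yaw frame [-3.12 -1.36  0.01] turn [ 0.   -0.   -0.09]
```

View pics/w1.png

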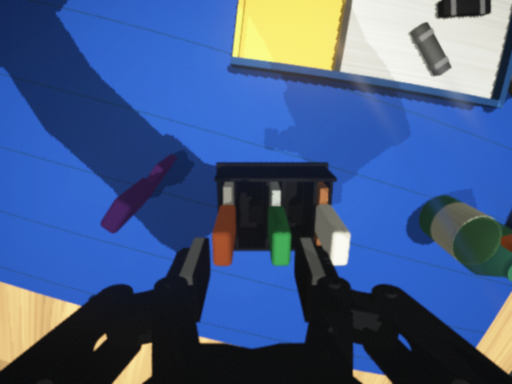

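The wrist view shows the holder square to the gripper. The orange handle top is at about (222,250), the green at (281,250) and the white at (341,247), which agrees with the predictions.

```bash
python3 - <<'E'
from h import *
f,t,s=load('w1'),load('top0'),load('side0')
def m(f,lo,hi,roi):
    h=cv2.cvtColor(f['color'],cv2.COLOR_RGB2HSV);k=cv2.inRange(h,np.array(lo),np.array(hi));x0,y0,x1,y1=roi
    c,_=cv2.findContours(k[y0:y1,x0:x1],cv2.RETR_EXTERNAL,cv2.CHAIN_APPROX_NONE);c=max(c,key=cv2.contourArea)+np.array([x0,y0])
    r=cv2.minAreaRect(c);return r
for n,lo,hi,roi in[('o-all',(3,120,60),(18,255,255),(190,195,250,280)),('g-all',(45,80,30),(85,255,255),(255,195,300,280))]:
    for v in(lo[2],150,190,215):
        try:
            r=m(f,(lo[0],lo[1],v),hi,roi);print(n,v,np.round(r[0],1),np.round(r[1],1),round(r[2],1))
        except Exception: pass
V=f['color'][200:270:4,205:245:3].max(2);print(V)
E
```

```text
o-all 60 [224.  234.5] [59. 22.] 90.0
o-all 150 [220.8 249.4] [29.3 13.5] 87.5
g-all 30 [279.6 235.4] [58.3 24.7] 85.2
g-all 150 [281. 249.] [30. 14.] 90.0
[[111 111 112 109  77  32 119 159 156 102  33  26  35  37]
 [ 96  96 108 110  80  31 103 105 106  95  30  25  36  36]
 [111 110 111 109  79  94 100  97  99  97  62  24  35  35]
 [110 110 111 109  85 100  98 100  98  99  65  23  32  34]
 [109 111 110 110  81 100 100  98  99  99  66  23  30  32]
 [111 110 111 106  97  99  99 100  99  97  64  23  34  34]
 [109 108 109  82 100  99  99 100 100  95  70  23  31  33]
 [109 109 107  88  99  99 100 100  99  97  72  22  24  24]
 [108 109 127 116 128 122 126 125 107  95  69  24  24  23]
 [138 187 166 155 162 160 160 154 132  96  56  28  24  24]
 [ 29  79 172 155 165 164 164 160 137  96  47  31  24  24]
 [ 28  68 181 153 165 163 163 161 138  95  38  33  25  26]
 [ 27  53 194 150 162 163 162 160 139  94  38  36  36  36]
 [ 28  42 189 148 163 162 162 160 139  88 203 203 202 202]
 [ 28  39 189 147 163 162 160 159 139 123 208 209 209 209]
 [ 27  33 188 144 160 161 160 157 140 157 208 208 208 208]
 [ 28  30 194 144 150 152 149 147 125 200 208 208 209 209]
 [ 27  30 188 206 207 208 208 208 207 208 209 209 209 209]]
```

```bash
python3 - <<'E'
from h import *
f,t,s=load('w1'),load('top0'),load('side0')
a,b,c=(221,249.2),(382.6,231.7),(230.9,314.6)
print(tri(f,a,t,b),tri(f,a,s,c)); print('wrist on z .154/.156',onz(f,*a,.154),onz(f,*a,.156))
g=onz(f,281.3,249.2,.155);print('green',g)
# blade visible white near end of the blade: rows
w=onz(f,*a,.155)
need([w[0],w[1],.112],106.6)
E
```

```text
(array([ 0.43769647, -0.33463209,  0.14754873]), np.float64(0.0022795075472695396)) (array([ 0.43708384, -0.33203606,  0.1531818 ]), np.float64(0.001391420639266541))
wrist on z .154/.156 [ 0.43635402 -0.33158654  0.154     ] [ 0.43627205 -0.33051877  0.156     ]
green [ 0.4896211  -0.31551757  0.155     ]
t 5.2 pos [ 0.4463 -0.2648  0.2713] yaw 106.28 tot rows(units) in target-yaw frame [-3.03 -1.42  7.96] turn [ 0.   -0.   -0.05]
```

Call:
move_arm:
  plan:
    - [[-0.75, -0.36, 0, 0, 0, 0, 0], [-0.75, -0.36, 0, 0, 0, 0, 0], [-0.75, -0.36, 0, 0, 0, 0, 0], [-0.75, -0.36, 0, 0, 0, 0, 0], [0, 0, 0.9, 0, 0, 0, 0], [0, 0, 0.9, 0, 0, 0, 0], [0, 0, 0.9, 0, 0, 0, 0], [0, 0, 0.9, 0, 0, 0, 0], [0, 0, 0.9, 0, 0, 0, 0], [0, 0, 0, 0, 0, 0, 0]]

```text
clock: 6.2
position: [0.4348, -0.33, 0.1796]
tool_rot: [-3.139, -0.002, 1.855]
force: [-1.5, -0.6, 0.1]
grip_width: 0.0429
finger_force: 0.0
```

```bash
python3 - <<'E'
from h import *
f=grab('wrist','w2')
need([.4367,-.3318,.112],106.6)
E
```

```text
t 6.25 pos [ 0.4352 -0.3306  0.1809] yaw 106.26 tot rows(units) in target-yaw frame [-0.08  0.06  3.45] turn [-0.01 -0.01 -0.06]
```

View pics/w2.png

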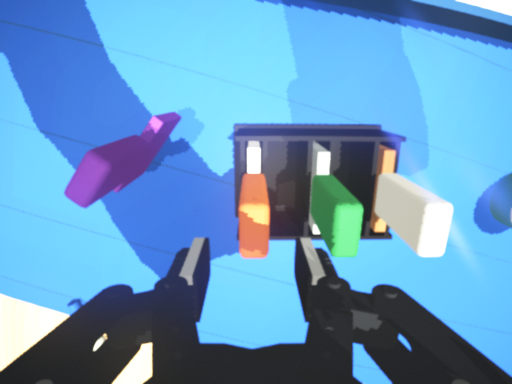

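The handle at (254,225) sits centred between the fingertips at (205,245) and (303,245), and the green handle is clear to the right. I'll descend and close.

Call:
move_arm:
  plan:
    - [[0, 0, 0.7, 0, 0, 0, 0], [0, 0.06, 0.7, 0, 0, 0, 0], [0, 0, 0.7, 0, 0, 0, 0], [0, 0, 0.7, 0, 0, 0, 0], [0, 0, 0.6, 0, 0, 0, 0], [0, 0, 0, 0, 0, 0, 0], [0, 0, 0, 0, 0, 0, -1], [0, 0, 0, 0, 0, 0, -1], [0, 0, 0, 0, 0, 0, -1], [0, 0, 0, 0, 0, 0, -1]]
  grip_force: 70

```text
clock: 7.25
position: [0.4367, -0.3312, 0.1138]
tool_rot: [3.141, 0.001, 1.854]
force: [-0.4, -0.3, 5.4]
grip_width: 0.0167
finger_force: 68.5
```

Call:
move_arm:
  plan:
    - [[0, 0, -0.5, 0, 0, 0, -1], [0, 0, -1, 0, 0, 0, -1], [0, 0, -1, 0, 0, 0, -1], [0, 0, -1, 0, 0, 0, -1], [0, 0, -1, 0, 0, 0, -1], [0, 0, -1, 0, 0, 0, -1], [0.5, 0, -1, 0, 0, 0, -1], [1, 0, 0, 0, 0, 0, -1], [1, 0, 0, 0, 0, 0, -1], [1, 0, 0, 0, 0, 0, -1]]

```text
clock: 8.25
position: [0.4165, -0.2631, 0.244]
tool_rot: [3.141, 0.0, 1.854]
force: [0.5, 0.1, -0.7]
grip_width: 0.017
finger_force: 68.3
```

```bash
python3 - <<'E'
from h import *
f=grab('side','s1');g=grab('top','t1')
st=np.array([.5975,-.0440]);a=np.radians(8.8);ux=np.array([np.cos(a),np.sin(a)]);uy=np.array([-ux[1],ux[0]])
w=st+.082*ux+.027*uy;print(w);need([*w,.25],98.8)
p=observe()['position'];print(p,proj(f,p),proj(f,p-[0,0,.108]),proj(g,p))
c=cv2.resize(f['color'][150:350,180:380],(600,600),interpolation=3);cv2.imwrite('pics/s1c.png',c[:,:,::-1])
E
```

```text
[ 0.67440411 -0.004773  ]
t 8.35 pos [ 0.4166 -0.2617  0.244 ] yaw 106.32 tot rows(units) in target-yaw frame [10.72 14.71 -0.3 ] turn [ 0.01 -0.01  1.25]
[ 0.41655487 -0.26174089  0.24398158] [207.83012371 249.35348055] [212.83802503 283.46230096] [365.92682772 241.61274419]
```

View pics/s1c.png

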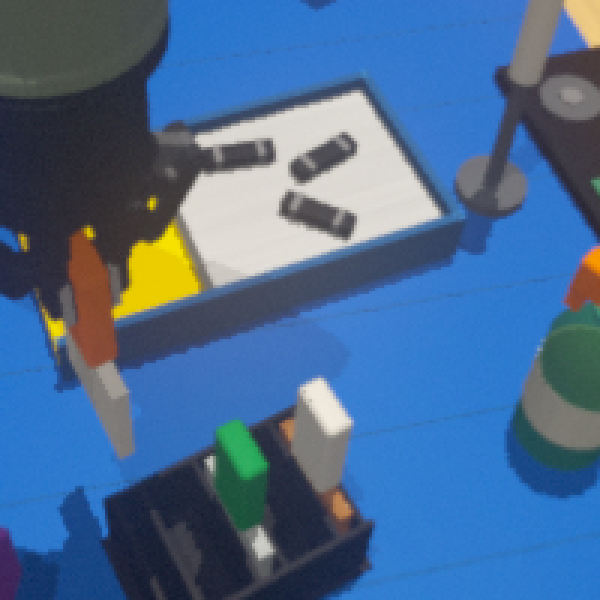

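The scraper hangs upright in the grip, with its near blade corner at crop (123,457). The other two tools still stand, and the strips are unchanged.

Call:
move_arm:
  plan:
    - [[0.7, 0.9, 0, 0, 0, 0.6, -1], [0.7, 0.95, 0, 0, 0, 0.65, -1], [0.7, 1, 0, 0, 0, 0, -1], [0.7, 1, 0, 0, 0, 0, -1], [0.7, 1, 0, 0, 0, 0, -1], [0.7, 1, 0, 0, 0, 0, -1], [0.7, 1, 0, 0, 0, 0, -1], [0.7, 1, 0, 0, 0, 0, -1], [0.7, 1, 0, 0, 0, 0, -1], [0.7, 1, 0, 0, 0, 0, -1]]

```text
clock: 9.35
position: [0.5878, -0.0923, 0.2438]
tool_rot: [3.141, 0.0, 1.723]
force: [0.0, -0.4, -1.0]
grip_width: 0.0174
finger_force: 68.3
```

```bash
python3 - <<'E'
from h import *
need([.6744,-.0048,.19],98.8)
f=load('s1');p=np.array([.41655,-.26174,.244]);a=np.radians(106.3);tx=np.array([np.cos(a),np.sin(a),0]);ty=np.array([np.sin(a),-np.cos(a),0])
for h in(.104,.108,.112):
    print(h,[(proj(f,p-[0,0,h]-.0375*tx+k*.005*ty)-[180,150]).dot(np.eye(2)*3).round(0) for k in(-1,1)])
E
```

```text
t 9.35 pos [ 0.5878 -0.0923  0.2438] yaw 98.7 tot rows(units) in target-yaw frame [3.66 4.95 2.69] turn [ 0.    0.   -0.02]
0.104 [array([117., 454.]), array([133., 446.])]
0.108 [array([117., 457.]), array([133., 449.])]
0.112 [array([118., 460.]), array([134., 453.])]
```

Call:
move_arm:
  plan:
    - [[0.73, 0.98, 0, 0, 0, 0, -1], [0.73, 0.98, 0, 0, 0, 0, -1], [0.73, 0.98, 0, 0, 0, 0, -1], [0.73, 0.98, 0, 0, 0, 0, -1], [0.73, 0.98, 0, 0, 0, 0, -1], [0, 0, 0.6, 0, 0, 0, -1], [0, 0, 0.8, 0, 0, 0, -1], [0, 0, 0.8, 0, 0, 0, -1], [0, 0, 0.8, 0, 0, 0, -1], [0, 0, 0, 0, 0, 0, -1]]

```text
clock: 10.35
position: [0.6717, -0.0059, 0.1812]
tool_rot: [-3.138, -0.0, 1.723]
force: [1.3, -0.1, -0.6]
grip_width: 0.0174
finger_force: 68.4
```

```bash
cat >> h.py <<'E'
st=np.array([.5975,-.0440]);_a=np.radians(8.8);ux=np.array([np.cos(_a),np.sin(_a)]);uy=np.array([-ux[1],ux[0]])
def S(x,y): return st+x*ux+y*uy
def toS(p): d=np.array(p)[:2]-st; return np.round([d@ux,d@uy],4)
E
python3 - <<'E'
from h import *
t,s=load('top0'),load('s1')
for n,a,b in[('A',(262.3,190.5),(238,154)),('B',(267.3,168),(323,157)),('C',(286.3,174.7),(318,214))]:
    r=tri(t,a,s,(b[0]/3+180,b[1]/3+150));print(n,r,toS(r[0]))
p=[(225,276),(400,197)]
# station corners from the side crop: rail outer/inner top corners (inner)
for n,b,z in[('rear-left inner top',(362,82),.05),('rear-right inner',(443,213),.035),('plate front right',(213,288),.035)]:
    print(n,toS(onz(s,b[0]/3+180,b[1]/3+150,z)))
need([*S(.082,.027),.147],98.8); print('now',toS(observe()['position']))
f=grab('side','s2'); c=cv2.resize(f['color'][120:300,190:390],(800,720),interpolation=3)[:600];cv2.imwrite('pics/s2c.png',c[:,:,::-1])
E
```

```text
A (array([ 0.55946251, -0.00966704,  0.04061643]), np.float64(0.0005875830648044043)) [-0.0323  0.0397]
B (array([ 0.62801462, -0.02510249,  0.03858701]), np.float64(7.068324228752868e-05)) [0.033 0.014]
C (array([ 0.60773398, -0.08234543,  0.03913829]), np.float64(0.0003947865821594701)) [ 0.0042 -0.0395]
rear-left inner top [0.0957 0.0723]
rear-right inner [ 0.1002 -0.0704]
plate front right [-0.0969 -0.0734]
t 10.35 pos [ 0.6717 -0.0059  0.1812] yaw 98.7 tot rows(units) in target-yaw frame [0.03 0.14 1.71] turn [-0.03 -0.   -0.02]
now [0.0791 0.0263]
```

View pics/s2c.png

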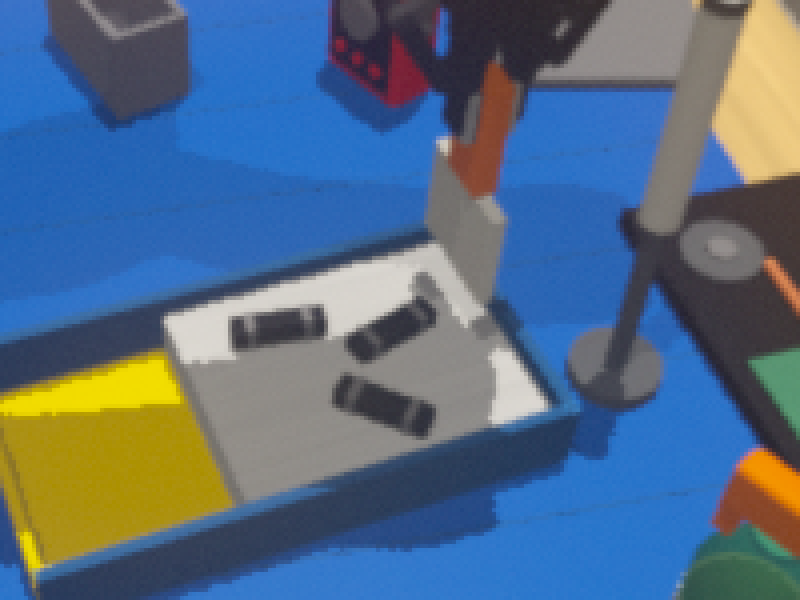

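The blade hangs over the clear band behind the rear strip: blade corner at (490,300), strip end at (437,305), and the lamp is clear at (640,250). I'll lower and push.

Call:
move_arm:
  plan:
    - [[0, 0.07, 0.5, 0, 0, 0, -1], [0, 0.07, 0.5, 0, 0, 0, -1], [0, 0, 0.5, 0, 0, 0, -1], [0, 0, 0.2, 0, 0, 0, -1], [0, 0, 0, 0, 0, 0, -1], [0, -0.3, 0, 0, 0, 0, -1], [0, -0.6, 0, 0, 0, 0, -1], [0, -0.6, 0, 0, 0, 0, -1], [0, -0.6, 0, 0, 0, 0, -1], [0, -0.6, 0, 0, 0, 0, -1]]

```text
clock: 11.4
position: [0.6215, -0.0134, 0.1499]
tool_rot: [3.141, 0.0, 1.723]
force: [0.9, -0.6, -1.3]
grip_width: 0.0174
finger_force: 68.4
```

```bash
python3 - <<'E'
from h import *
need([*S(-.107,.027),.147],98.8); print('now',toS(observe()['position']),observe()['force'])
f=grab('side','s3'); c=cv2.resize(f['color'][150:300,180:340],(640,600),interpolation=3);cv2.imwrite('pics/s3c.png',c[:,:,::-1])
E
```

```text
t 11.4 pos [ 0.6215 -0.0134  0.1499] yaw 98.72 tot rows(units) in target-yaw frame [ 0.02 -6.77  0.14] turn [ 0.01  0.   -0.01]
now [0.0284 0.0265] [ 0.94099412 -0.63325218 -1.25955955]
```

View pics/s3c.png

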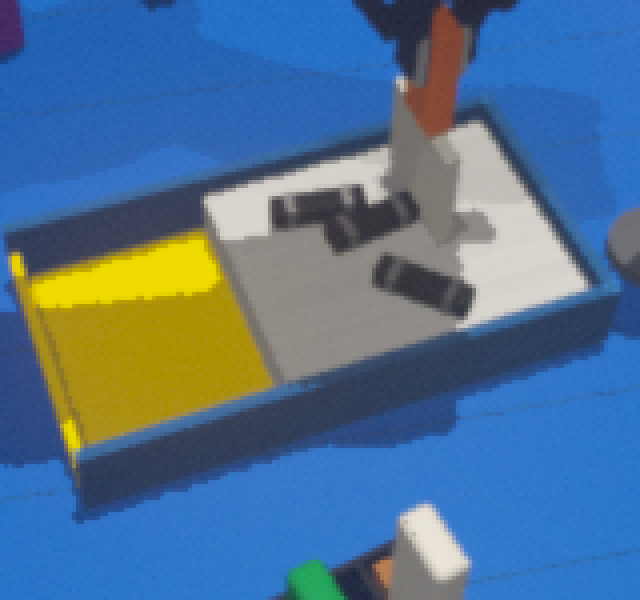

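Strip B is sliding ahead of the blade, next to A, and C is untouched. I'll carry on.

Call:
move_arm:
  plan:
    - [[0, -0.6, 0.1, 0, 0, 0, -1], [0, -0.7, 0, 0, 0, 0, -1], [0, -0.7, 0, 0, 0, 0, -1], [0, -0.7, 0, 0, 0, 0, -1], [0, -0.7, 0, 0, 0, 0, -1], [0, -0.7, 0, 0, 0, 0, -1], [0, -0.7, 0, 0, 0, 0, -1], [0, -0.7, 0, 0, 0, 0, -1], [0, -0.7, 0, 0, 0, 0, -1], [0, -0.7, 0, 0, 0, 0, -1]]

```text
clock: 12.45
position: [0.4854, -0.0343, 0.1478]
tool_rot: [3.14, -0.0, 1.723]
force: [0.2, 0.6, -0.8]
grip_width: 0.0171
finger_force: 68.5
```

```bash
cat >> h.py <<'E'
def dark(f,z,vmax=75):
    # dark blobs inside the station outline (plate+tray), in station mm
    h=cv2.cvtColor(f['color'],cv2.COLOR_RGB2HSV);V=h[:,:,2];m=((V<vmax)).astype(np.uint8)*255
    k=np.zeros_like(m);cs=[proj(f,[*S(x,y),.03]) for x,y in((-.21,-.074),(.095,-.074),(.095,.074),(-.21,.074))]
    cv2.fillConvexPoly(k,np.int32(np.round(cs)),255)
    c,_=cv2.findContours(m&k,cv2.RETR_EXTERNAL,cv2.CHAIN_APPROX_NONE)
    for q in c:
        if cv2.contourArea(q)<25: continue
        b=cv2.boxPoints(cv2.minAreaRect(q));print('px',b.mean(0).round(0),'area',cv2.contourArea(q),'corners',[(1000*toS(onz(f,*u,z))).round(0).tolist() for u in b])
E
python3 - <<'E'
from h import *
print('now',toS(observe()['position']),observe()['force']); need([*S(-.107,.027),.147],98.8)
dark(grab('side','s4'),.042); print('top'); dark(grab('top','t4'),.042)
E
```

```text
now [-0.1093  0.0267] [ 0.20981162  0.59977805 -0.83273046]
t 12.45 pos [ 0.4854 -0.0343  0.1478] yaw 98.72 tot rows(units) in target-yaw frame [0.01 0.11 0.04] turn [ 0.01 -0.   -0.01]
px [224. 224.] area 96.0 corners [[-148.0, 20.0], [-121.0, 22.0], [-122.0, -14.0], [-148.0, -16.0]]
top
px [255. 198.] area 70.0 corners [[-86.0, 88.0], [-13.0, 56.0], [-19.0, 42.0], [-92.0, 74.0]]
```

Call:
move_arm:
  plan:
    - [[0, 0, -0.8, 0, 0, 0, -1], [0, 0, -0.9, 0, 0, 0, -1], [-0.3, 0.9, -0.8, 0, 0, 0, -1], [-0.4, 1, 0, 0, 0, 0, -1], [-0.4, 1, 0, 0, 0, 0, -1], [-0.4, 1, 0, 0, 0, 0, -1], [-0.4, 1, 0, 0, 0, 0, -1], [-0.4, 1, 0, 0, 0, 0, -1], [-0.4, 1, 0, 0, 0, 0, -1], [-0.4, 1, 0, 0, 0, 0, -1]]

```text
clock: 13.55
position: [0.6527, -0.0716, 0.1975]
tool_rot: [3.141, 0.0, 1.723]
force: [-0.8, 0.4, -0.9]
grip_width: 0.0173
finger_force: 68.7
```

```bash
python3 - <<'E'
from h import *
print('now',toS(observe()['position'])); need([*S(.082,-.035),.2],98.8)
f,g=grab('side','s5'),grab('top','t5')
for v in(60,80): print('side',v);dark(f,.042,v); print('top'); dark(g,.042,v)
c=cv2.resize(f['color'][140:300,170:350],(450,400),interpolation=3);d=cv2.resize(g['color'][130:270,230:330],(286,400),interpolation=3)
cv2.imwrite('pics/s5c.png',np.hstack([c,d])[:,:,::-1])
E
```

```text
now [ 0.0504 -0.0357]
t 13.55 pos [ 0.6527 -0.0716  0.1975] yaw 98.74 tot rows(units) in target-yaw frame [ 0.03  1.58 -0.12] turn [ 0.01  0.   -0.01]
side 60
top
px [289. 210.] area 83.5 corners [[-72.0, 29.0], [-53.0, 14.0], [-133.0, -88.0], [-152.0, -73.0]]
side 80
px [285. 221.] area 62.5 corners [[-16.0, -38.0], [-4.0, -22.0], [18.0, -42.0], [5.0, -58.0]]
top
px [281. 211.] area 361.0 corners [[-86.0, 80.0], [-48.0, 63.0], [-116.0, -90.0], [-154.0, -73.0]]
```

Call:
move_arm:
  plan:
    - [[0, 0.5, 0.4, 0, 0, 0, -1], [0, 0.5, 0.7, 0, 0, 0, -1], [0, 0, 0.7, 0, 0, 0, -1], [0, 0, 0.5, 0, 0, 0, -1], [0, 0, 0.2, 0, 0, 0, -1], [0, -0.5, 0, 0, 0, 0, -1], [0, -0.8, 0, 0, 0, 0, -1], [0, -0.8, 0, 0, 0, 0, -1], [0, -0.8, 0, 0, 0, 0, -1], [0, -0.8, 0, 0, 0, 0, -1]]

```text
clock: 14.65
position: [0.5967, -0.0801, 0.1481]
tool_rot: [3.141, 0.0, 1.723]
force: [0.6, -0.2, -1.3]
grip_width: 0.0171
finger_force: 68.7
```

Call:
move_arm:
  plan:
    - [[0, -0.8, 0, 0, 0, 0, -1], [0, -0.7, 0, 0, 0, 0, -1], [0, -0.7, 0, 0, 0, 0, -1], [0, -0.7, 0, 0, 0, 0, -1], [0, -0.7, 0, 0, 0, 0, -1], [0, -0.7, 0, 0, 0, 0, -1], [0, -0.7, 0, 0, 0, 0, -1], [0, 0, 0, 0, 0, 0, -1], [0, 0, 0, 0, 0, 0, -1], [0, 0, 0, 0, 0, 0, -1]]

```text
clock: 15.65
position: [0.4996, -0.0948, 0.1476]
tool_rot: [3.141, 0.0, 1.723]
force: [0.7, -1.0, -0.5]
grip_width: 0.017
finger_force: 68.7
```

```bash
python3 - <<'E'
from h import *
print('now',toS(observe()['position']),observe()['force']); need([*S(-.107,-.035),.2],98.8)
E
```

```text
now [-0.1046 -0.0352] [ 0.71966748 -0.95753403 -0.49866   ]
t 15.65 pos [ 0.4996 -0.0948  0.1476] yaw 98.73 tot rows(units) in target-yaw frame [ 0.01 -0.12 -2.62] turn [ 0.01  0.   -0.01]
```

Call:
move_arm:
  plan:
    - [[0, 0, -0.6, 0, 0, 0, -1], [0, 0, -1, 0, 0, 0, -1], [0, 0, -1, 0, 0, 0, -1], [0.5, 0, -1, 0, 0, 0, -1], [1, 0, -0.5, 0, 0, 0, -1], [1, 0, 0, 0, 0, -0.5, -1], [1, 0, 0, 0, 0, -0.5, -1], [1, 0, 0, 0, 0, -0.5, -1], [1, 0, 0, 0, 0, 0, -1], [1, 0, 0, 0, 0, 0, -1]]

```text
clock: 16.65
position: [0.4702, 0.0322, 0.2301]
tool_rot: [3.141, 0.0, 1.88]
force: [-0.1, 0.4, -0.4]
grip_width: 0.0169
finger_force: 68.7
```

```bash
python3 - <<'E'
from h import *
print(observe()['tool_rot']); need([.5044,.3178,.22],107.6)
f,g=grab('side','s6'),grab('top','t6')
for v in(60,80): print('side',v);dark(f,.02,v); print('top'); dark(g,.02,v)
c=cv2.resize(f['color'][140:300,170:350],(450,400),interpolation=3);d=cv2.resize(g['color'][130:270,230:330],(286,400),interpolation=3)
cv2.imwrite('pics/s6c.png',np.hstack([c,d])[:,:,::-1])
E
```

```text
[3.14092896e+00 1.98725643e-04 1.88002885e+00]
t 16.65 pos [0.4702 0.0322 0.2301] yaw 107.72 tot rows(units) in target-yaw frame [13.09  5.95  0.51] turn [0.01 0.   0.02]
side 60
px [223. 224.] area 56.5 corners [[-142.0, 37.0], [-125.0, 37.0], [-128.0, 2.0], [-145.0, 2.0]]
top
px [281. 218.] area 54.5 corners [[-70.0, -4.0], [-71.0, -14.0], [-174.0, -4.0], [-173.0, 6.0]]
side 80
px [237. 237.] area 30.0 corners [[-120.0, -17.0], [-110.0, -15.0], [-108.0, -40.0], [-119.0, -42.0]]
px [224. 224.] area 180.5 corners [[-160.0, 40.0], [-101.0, 38.0], [-107.0, -4.0], [-164.0, -1.0]]
top
px [285. 216.] area 108.0 corners [[-54.0, -3.0], [-58.0, -45.0], [-185.0, -34.0], [-182.0, 8.0]]
```

View pics/s6c.png

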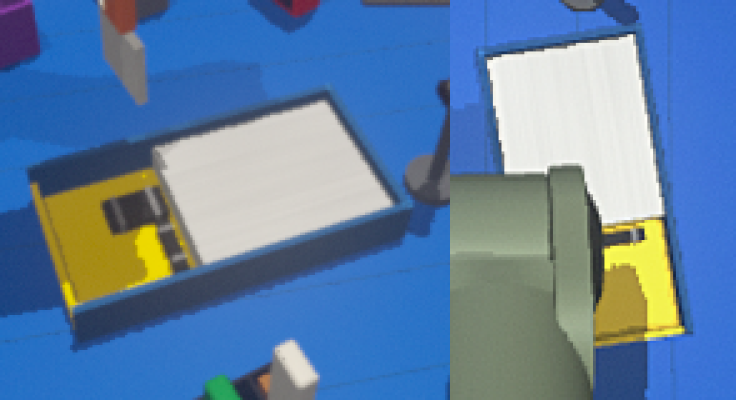

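All three strips lie in the yellow tray, two at (135,210) and one at (175,250), and the plate is clear. Next, the trough.

Call:
move_arm:
  plan:
    - [[1, 0.45, 0, 0, 0, 0, -1], [1, 0.45, 0, 0, 0, 0, -1], [1, 0.45, 0, 0, 0, 0, -1], [1, 0.45, 0, 0, 0, 0, -1], [1, 0.45, 0, 0, 0, 0, -1], [1, 0.45, 0, 0, 0, 0, -1], [1, 0.45, 0, 0, 0, 0, -1], [1, 0.45, 0, 0, 0, 0, -1], [1, 0.45, 0, 0, 0, 0, -1], [1, 0.45, 0, 0, 0, 0, -1]]

```text
clock: 17.75
position: [0.4957, 0.2499, 0.2299]
tool_rot: [3.141, 0.0, 1.88]
force: [-0.3, 0.1, -0.8]
grip_width: 0.0172
finger_force: 68.7
```

```bash
python3 - <<'E'
from h import *
need([.5044,.3178,.22],107.6)
s,t=load('side0'),load('top0')
h=cv2.cvtColor(s['color'],cv2.COLOR_RGB2HSV)[95:160,190:250];m=(h[:,:,1]<70).astype(np.uint8)*255
c,_=cv2.findContours(m,cv2.RETR_EXTERNAL,cv2.CHAIN_APPROX_NONE);q=max(c,key=cv2.contourArea)+np.array([190,95])
ap=cv2.approxPolyDP(cv2.convexHull(q),2,True)[:,0];print('side outline',ap.tolist())
for u,v in[(386,152),(590,88),(620,185),(418,252)]:
    a=((u-305)/5+110,v/5+175);X=onz(t,*a,.075);p=proj(s,X);n=ap[np.argmin(np.linalg.norm(ap-p,axis=1))];print(p.round(1),n,tri(t,a,s,n))
E
```

```text
t 17.75 pos [0.4957 0.2499 0.2299] yaw 107.69 tot rows(units) in target-yaw frame [3.11 1.44 0.5 ] turn [0.01 0.   0.02]
side outline [[202, 108], [219, 104], [235, 122], [235, 142], [222, 147], [217, 145], [203, 127]]
[217.9 102.2] [219 104] (array([0.51616576, 0.3878539 , 0.06648623]), np.float64(0.0028009964611298904))
[236.3 123.3] [235 122] (array([0.54937279, 0.26775243, 0.08082801]), np.float64(0.00334888182373662))
[217.9 129.4] [203 127] (array([0.47415934, 0.24852932, 0.09087592]), np.float64(0.041002440991243144))
[200.  107.7] [202 108] (array([0.45960689, 0.36643658, 0.07338465]), np.float64(0.005914297399206461))
```

Call:
move_arm:
  plan:
    - [[0.78, 0.36, 0, 0, 0, 0, -1], [0.78, 0.36, 0, 0, 0, 0, -1], [0.78, 0.36, 0, 0, 0, 0, -1], [0.78, 0.36, 0, 0, 0, 0, -1], [0, 0, 0, 0, 0, 0, -1], [0, 0, 0.6, 0, 0, 0, -1], [0, 0, 0.7, 0, 0, 0, -1], [0, 0, 0.7, 0, 0, 0, -1], [0, 0, 0.7, 0, 0, 0, -1], [0, 0, 0.7, 0, 0, 0, -1]]

```text
clock: 18.75
position: [0.5034, 0.3173, 0.1598]
tool_rot: [-3.141, 0.0, 1.88]
force: [0.4, 0.3, -0.9]
grip_width: 0.0174
finger_force: 68.7
```

```bash
python3 - <<'E'
from h import *
need([.5044,.3178,.115],107.6);print(observe()['force'])
f=grab('wrist','w7')
for x,y in((-.031,-.061),(.031,-.061),(.031,.061),(-.031,.061)):
    a=np.radians(17.6);X=[.5044+x*np.cos(a)-y*np.sin(a),.3178+x*np.sin(a)+y*np.cos(a),.075];print(proj(f,X).round(0),end=' ')
h=cv2.cvtColor(f['color'],cv2.COLOR_RGB2HSV);m=((h[:,:,1]<70)&(h[:,:,2]>60)).astype(np.uint8)*255
c,_=cv2.findContours(m[:280],cv2.RETR_EXTERNAL,cv2.CHAIN_APPROX_NONE)
for q in c:
    if cv2.contourArea(q)>150: print(cv2.boundingRect(q),np.round(cv2.minAreaRect(q)[0]),cv2.approxPolyDP(q,4,True)[:,0].tolist()[:12])
E
```

```text
t 18.75 pos [0.5034 0.3173 0.1598] yaw 107.7 tot rows(units) in target-yaw frame [0.01 0.06 2.24] turn [-0.01  0.    0.02]
[ 0.40603679  0.31484149 -0.94870621]
[215. 267.] [290. 267.] [297. 115.] [209. 115.] (483, 243, 29, 37) [497. 261.] [[511, 243], [483, 279], [511, 279]]
(208, 112, 93, 168) [254. 196.] [[293, 114], [208, 117], [217, 247], [212, 272], [227, 279], [235, 203], [242, 195], [261, 195], [268, 202], [277, 279], [292, 272], [291, 261]]
```

The wrist view's trough outline matches the prediction within 2 px, and the blade is inside with no contact force. I'll lower it right in.

Call:
move_arm:
  plan:
    - [[0, 0, 0.5, 0, 0, 0, -1], [0, 0, 0.5, 0, 0, 0, -1], [0, 0, 0.5, 0, 0, 0, -1], [0, 0, 0.4, 0, 0, 0, -1], [0, 0, 0.2, 0, 0, 0, -1], [0, 0, 0.1, 0, 0, 0, -1], [0, 0, 0.05, 0, 0, 0, -1], [0, 0, 0, 0, 0, 0, -1], [0, 0, 0, 0, 0, 0, -1], [0, 0, 0, 0, 0, 0, -1]]

```text
clock: 19.8
position: [0.5036, 0.3178, 0.1166]
tool_rot: [3.141, -0.0, 1.88]
force: [1.2, 0.7, -1.2]
grip_width: 0.0173
finger_force: 68.7
```

Call:
move_arm:
  plan:
    - [[0, 0, 0.05, 0, 0, 0, -1], [0, 0, 0.05, 0, 0, 0, -1], [0, 0, 0, 0, 0, 0, -1], [0, 0, 0, 0, 0, 0, -1], [0, 0, 0, 0, 0, 0, -0.6], [0, 0, 0, 0, 0, 0, -0.5], [0, 0, 0, 0, 0, 0, -0.4], [0, 0, 0, 0, 0, 0, -0.2], [0, 0, 0, 0, 0, 0, 0], [0, 0, 0, 0, 0, 0, 0]]
  grip_force: 25

```text
clock: 20.8
position: [0.5035, 0.3177, 0.1143]
tool_rot: [3.142, 0.0, 1.88]
force: [-0.1, 0.1, 0.4]
grip_width: 0.0429
finger_force: 0.0
```

```bash
python3 - <<'E'
from h import *
s=observe();print(s['position'],s['force'],s['grip_width'])
f=grab('wrist','w8');h=cv2.cvtColor(f['color'],cv2.COLOR_RGB2HSV);m=cv2.inRange(h,np.array((3,110,50)),np.array((20,255,255)))
c,_=cv2.findContours(m,cv2.RETR_EXTERNAL,cv2.CHAIN_APPROX_NONE)
for q in c:
    if cv2.contourArea(q)>80: print(cv2.boundingRect(q))
print(proj(f,[.5036,.3178,.15]),proj(f,[.5036,.3178,.08]))
E
```

```text
[0.50350659 0.31768238 0.11431698] [-0.0908277   0.09051708  0.37447664] 0.042891806815651204
(227, 197, 47, 136)
[251.21605363 290.96419025] [251.43031241 222.71019391]
```

Call:
move_arm:
  plan:
    - [[0, 0, 0, 0, 0, 0, 0.5], [0, 0, 0, 0, 0, 0, 1], [0, 0, 0, 0, 0, 0, 1], [0, 0, -0.3, 0, 0, 0, 1], [0, 0, -0.4, 0, 0, 0, 1], [0, 0, -0.5, 0, 0, 0, 1], [0, 0, -0.7, 0, 0, 0, 1], [0, 0, -1, 0, 0, 0, 1], [0, 0, -1, 0, 0, 0, 1], [0, 0, -1, 0, 0, 0, 1]]

```text
clock: 21.85
position: [0.5035, 0.3177, 0.2143]
tool_rot: [3.141, -0.0, 1.88]
force: [0.2, 0.4, 0.5]
grip_width: 0.0856
finger_force: 0.0
```

Call:
move_arm:
  plan:
    - [[0, 0, -1, 0, 0, 0, 1], [0, 0, -1, 0, 0, 0, 1], [0, 0, -1, 0, 0, 0, 1], [-1, 0, 0, 0, 0, 0, 1], [-1, 0, 0, 0, 0, 0, 1], [-1, 0, 0, 0, 0, 0, 1], [-1, 0, 0, 0, 0, 0, 1], [-1, 0, 0, 0, 0, 0, 1], [0, 0, 0, 0, 0, 0, 1], [0, 0, 0, 0, 0, 0, 1]]

```text
clock: 22.85
position: [0.534, 0.2224, 0.2732]
tool_rot: [3.141, -0.0, 1.879]
force: [-0.5, 0.3, -0.7]
grip_width: 0.0855
finger_force: 0.0
```

```bash
python3 - <<'E'
from h import *
print(observe()['position'])
F={n:grab(n,n+'9') for n in('side','top','wrist')}
def bl(f,lo,hi,a=20):
    h=cv2.cvtColor(f['color'],cv2.COLOR_RGB2HSV);m=cv2.inRange(h,np.array(lo),np.array(hi))
    c,_=cv2.findContours(m,cv2.RETR_EXTERNAL,cv2.CHAIN_APPROX_NONE)
    return [(np.round(cv2.minAreaRect(q)[0],1).tolist(),cv2.boundingRect(q)) for q in c if cv2.contourArea(q)>a]
for n,f in F.items(): print(n,'orange',bl(f,(3,120,60),(18,255,255)),'pred upright top',proj(f,[.5035,.3177,.156]).round(1),'handle bottom',proj(f,[.5035,.3177,.076]).round(1))
for n in('side','top'):
    for c,lo,hi in(('red',(172,120,60),(180,255,255)),('green',(45,100,40),(90,255,255))): print(n,c,'before',bl(load(n+'0'),lo,hi),'after',bl(F[n],lo,hi))
dark(F['side'],.02,80)
E
```

```text
[0.53399973 0.22235264 0.27320973]
side orange [([292.7, 318.4], (291, 314, 6, 9)), ([4.5, 303.5], (0, 301, 10, 6)), ([385.1, 245.9], (369, 232, 31, 27)), ([402.0, 214.9], (381, 184, 38, 65)), ([3.0, 141.5], (0, 132, 7, 20)), ([216.7, 103.0], (212, 89, 11, 29)), ([138.1, 61.0], (118, 55, 41, 13)), ([60.0, 55.2], (47, 50, 27, 11)), ([38.5, 53.5], (29, 49, 20, 10)), ([10.4, 51.1], (0, 48, 22, 8))] pred upright top [215.7  91.4] handle bottom [217.5 115.1]
top orange [([439.5, 381.5], (429, 380, 22, 4)), ([24.2, 368.1], (0, 366, 50, 10)), ([502.0, 367.5], (493, 365, 19, 6)), ([32.5, 351.4], (26, 349, 14, 6)), ([480.1, 350.7], (449, 343, 63, 17)), ([32.5, 350.0], (0, 337, 66, 27)), ([474.2, 341.3], (453, 335, 44, 10)), ([501.1, 336.2], (491, 333, 21, 5)), ([497.0, 330.0], (483, 328, 29, 5)), ([481.8, 315.1], (452, 310, 60, 15)), ([32.0, 318.5], (0, 309, 65, 20)), ([17.5, 292.5], (6, 290, 24, 6)), ([33.5, 214.0], (0, 208, 68, 13)), ([479.4, 212.4], (448, 204, 64, 19)), ([358.3, 122.0], (350, 116, 17, 13)), ([495.5, 104.5], (486, 103, 20, 4)), ([478.0, 107.5], (446, 102, 65, 12)), ([34.5, 
[... 468 characters left out ...]

side red before [([292.6, 110.5], (275, 90, 27, 45))] after [([292.4, 114.1], (275, 91, 27, 52))]
side green before [([260.5, 308.0], (252, 290, 18, 37)), ([377.8, 269.4], (361, 251, 35, 35)), ([395.5, 222.7], (378, 207, 33, 34))] after [([260.5, 307.9], (251, 290, 19, 37)), ([378.0, 269.5], (361, 251, 35, 35)), ([395.4, 222.7], (378, 207, 33, 34))]
top red before [([163.3, 136.8], (149, 125, 31, 31))] after [([167.1, 136.8], (152, 125, 33, 23))]
top green before [([372.4, 212.8], (363, 208, 20, 10)), ([352.5, 127.9], (342, 116, 23, 23)), ([297.5, 87.9], (281, 80, 34, 17))] after [([372.2, 212.8], (362, 208, 21, 10)), ([352.4, 128.1], (342, 116, 23, 24)), ([297.9, 87.9], (281, 80, 34, 17))]
```

```bash
python3 - <<'E'
from h import *
from workcell import job_done
f=load('side9');dark(f,.018,100)
for n in('side','top'):
    a,b=load(n+'0')['color'],load(n+'9')['color'];r=(slice(85,150),slice(268,306)) if n=='side' else (slice(120,162),slice(145,195))
    m=[((i[r][:,:,0].astype(int)-i[r][:,:,2])>60) for i in(a,b)];print(n,[cv2.boundingRect(q.astype(np.uint8)) for q in m])
print(job_done())
E
```

```text
px [238. 237.] area 43.0 corners [[-120.0, -14.0], [-106.0, -13.0], [-107.0, -41.0], [-120.0, -42.0]]
px [224. 225.] area 189.0 corners [[-159.0, 42.0], [-99.0, 39.0], [-105.0, -6.0], [-163.0, -2.0]]
px [208. 209.] area 212.0 corners [[-211.0, 86.0], [-95.0, 88.0], [-97.0, 69.0], [-211.0, 68.0]]
side [(7, 5, 27, 42), (7, 5, 27, 45)]
top [(3, 5, 34, 32), (3, 5, 34, 30)]
the job is handed in; nothing more can be done
None
```

The job is handed in at about 23 s: all three strips are in the yellow tray, the scraper stands blade down in the grey trough, and the other two tools, the bottle and the multimeter are where they started.

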